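# Post a welded strut through the gravity flap of the test-piece box

## Task

Push the welded steel strut along the shelf and in through the hanging flap of the test-piece box until it lies entirely inside on the box floor, then draw the fingers back out so that the flap swings fully shut behind it. Push it only: do not lift it, tip it over or carry it. Leave the hammer, the brush and the pipe piece where they are.

Things in the scene. Friction and masses are not known exactly. Their poses are not given: they have to be found in the camera images.
- box: Fixed test-piece box: an infeed shelf in front, a flap, and a cage behind. Origin on the table top straight below the flap's hinge, mid-width; x points into the box (the way to push), y left, z up. Cage walls are 4 mm thick, begin at x = -12 mm and stand 112 mm above the table; the roof is a grille of bars, so things enter only by the flap.
- shelf_end (a point): Middle of the shelf's inner end, on its surface, 8 mm before the flap. The shelf is a flat dark steel plate, 40 mm above the table, 300 mm wide (150 mm either side) and 202 mm long towards the robot, with no rim. The doorway over it is 134 mm wide and 62 mm high, up to the 6 mm hinge rod.
- box_in (a point): Centre of the cage's inner floor, 100 mm beyond the flap and 20 mm above the table: a sheer step of 20 mm down from the shelf end. Inside the cage is 134 mm wide and reaches 200 mm beyond the flap. Lying here, the strut (top 48 mm above the table) is low enough to pass under the hanging flap.
- flap (a joint): Flap angle in rad: 0 hanging shut (vertical), growing as its lower edge swings into the box, limit 1.35. Aluminium plate 124 mm wide, 3 mm thick, 120 g, hung from the rod at box x = 0, 105 mm above the table. No spring or latch: it falls shut by its weight. It swings inwards only; pushing the strut against it opens it (under 2 N).
- flap_edge (a point): Middle of the flap's lower edge, 54 mm below the hinge: when shut it hangs 51 mm above the table, 11 mm above the shelf's level.
- coupon_mid (a point): Centre of the welded strut: a steel tube 52 mm wide and 24 mm high with a flat rectangular end plate 64 mm wide, 28 mm high, 6 mm thick on each end; 96 mm long in all, along its x axis (z up), about 0.45 kg, the same either way round. It starts lying loose on the shelf (centre 14 mm above the shelf), often off to one side of the doorway and askew.
- hammer: Bystander: hammer, 260 mm long, lying on the table beside the box. Leave it.
- brush: Bystander: brush, 220 mm long, lying on the table beside the box. Leave it.
- pipe: Bystander: steel pipe piece, 60 mm diameter, 60 mm high, standing on the table beside the box. Leave it.
- coupon: The welded strut itself (see point coupon_mid); origin at the centre of its underside, same axes.
Things that resemble listed ones, but are neither listed nor needed, are in the scene too. Leave any orange or red look-alike of the coupon alone.

How it is judged:
By the outcome, as a careful person would: the job done as asked, in the order asked, and still so for the second after the job is handed in, with the robot touching nothing.
It also fails if it takes over 51 s, if anything falls off the work surface, if the arm or the gripper's body presses on something with over 40 N, if the wrist force passes 120 N, or if a joint passes its speed limit or range.

## Robot

A 6-joint arm with a two-finger parallel gripper is mounted at the origin on the work surface. World frame = base frame: x ahead of the robot, y to its left, z up, the work surface at z = 0. Lengths are in m, angles in rad, forces in N, time in s.
With the tool pointing down it reaches from about 0.35 to 0.95 m from the base axis. Payload 17.4 kg.
Tool frame: the origin (TCP) lies at the very end of the fingers, on their centre line; the grasp point (between the pads) lies 19 mm behind it (bot.grip_depth is the distance from the TCP to the grasp point, in m); z points along the fingers, y is the line along which they close (so a half turn about z gives the same grasp; the last joint's range is limited). The gripper opens to 93 mm and grips with 3 to 60 N. Pads are 15 mm wide; open, the fingers measure 128 mm over their backs; the gripper's body (75 mm by 188 mm) begins 65 mm behind the grasp point.
Start: joints at [1.157, 0.116, 1.442, -0, 1.584, -0.038], TCP at [0.248, 0.628, 0.219] pointing down, gripper open.
Joint ranges: [-2.83, 2.83], [-0.83, 2.19], [0.07, 2.5], [-1.14, 4.28], [0.01, 3], [-2.97, 2.97]. Speed limits (rad/s): [1.89, 1.89, 2.22, 3.14, 3.14, 3.14].

## Interface

Orientations are given as a rotation vector (axis times angle).
In Python, from plant import bot, eyes, recognise, trace, spot_point gives the robot as it stands.
- The arm moves only by the shell command python3 -m inch 'ROWS' [FORCE]. ROWS is JSON, a list of rows, each a list of 5 numbers: the opening, from 0 (shut) to 1 (fully open), then the shift along the tool's x, y, z in mm, then the turn about the tool's z in rad. In form: [[claw, dx, dy, dz, spin], ...]. A call has 1 to 20 rows; each row shifts and turns the commanded pose from where the row before left it, along the tool's axes as they then stand; what a row does not reach is not made up. A row lasts 1/12 s, in which the tool goes at most 41.7 mm and 7.16 degrees, less where a joint would pass 70% of its speed; a pose out of reach is approached as far as the arm can. A call with a gripper value outside its range is refused whole. The fingers move at their own pace and stop on an object; FORCE is the grip in N (left out, the last holds). Time passes only in rows, so rows that do not move let the fingers close. It gives the time, the measured TCP pose, the force, the opening and the grip force at its end, in the units of the state.
- bot.read_state(): the state, without advancing time (a new reading comes with each control period).
- eyes.snapshot(name): name is "side" or "top" or "wrist"; returns a dict with "image" (420x560x3 uint8, red, green, blue), "depth" (420x560 float32, m along the optical axis (not along the pixel's ray), 0 where there is no reading), "camera_matrix" (3x3 intrinsics, pixels), "pose" (4x4, takes a point from camera to world coordinates). Camera axes: x right, y down, z forward; pixel columns grow to the right and rows downward; lengths in m; the calibration is good to about 2 mm. A picture is of the moment at which its call begins.
- bot.sign_off(): hands the job in; it is judged then, once.
Trained networks look in the newest picture that a camera, given by its name, has taken for a name from the list of things; names that differ only in an ending like _2 or _b are one class to them, and where a whole thing is asked for, a point or a joint stands for the part that bears it (a point fixed in the world has none). Each returns a list of dicts, best first, with "conf" (0 to 1); they miss things now and then, are a little off and sometimes report something else, mostly with a low value. They report only what shows in the picture. A call takes as long as a camera call. They do not tell look-alikes from the thing itself.
- recognise(label, camera): "point" ([x, y, z] in m, in world coordinates, good to about 4 mm: the middle of the surface that is visible of it).
- trace(label, camera): "mask" (420x560 bool, what is visible of it).
- spot_point(label, camera): "point" ([x, y, z] in m, in world coordinates, good to about 4 mm: a listed point, or the origin of a listed thing).
The state is a dict: "t": time; "qpos": joint angles; "joint_velocities": joint speeds; "effort": joint torques, N m; "tcp_pos": TCP position; "orientation": TCP orientation; "ft_force": force on the tool from outside, world axes, zero at the start; "wrist_torque": the same for the moment, N m; "finger_gap": opening from 0.0 (shut) to 1.0 (fully open); "finger_force": force on a finger pad.
Only numpy, scipy, OpenCV 4.12 (cv2) and the standard library are available. Lean on these libraries where they do the work, as an engineer would, in place of code of your own. Each camera call takes 0.05 s, during which the arm holds its last target. There are 200 camera calls.

## Working session

There is one attempt and no reset: what is moved stays moved. The work goes in short steps, Python scripts to look and compute and a shell command to move; the robot and the scene stay as the last step left them, time stands still between calls to the robot, and variables do not carry over. Pictures are saved under pics/ and viewed, at most 10 in all, crops included, and the job is handed in when it is done.

```bash
mkdir -p pics; ls; python3 - <<'E'
from plant import bot, eyes, recognise, trace, spot_point
import cv2, numpy as np
np.set_printoptions(precision=3,suppress=True)
s=bot.read_state(); print(s['t'],s['tcp_pos'],s['orientation'],s['finger_gap'])
ims=[]
for c in ['top','side']:
    r=eyes.snapshot(c); ims.append(r['image']); cv2.imwrite(f'pics/{c}0.png',r['image'][:,:,::-1]); 
    print(c,r['pose'][:3,3],r['pose'][:3,2])
    for n in ['box','shelf_end','box_in','flap_edge','coupon_mid','coupon','hammer','brush','pipe']:
        for d in spot_point(n,c)[:3]: print(c,n,np.array(d['point']),round(d['conf'],2))
E
```

```text
pics
0.0 [0.248 0.628 0.218] [-0.587 -3.086  0.002] 0.9986016322059618
top [0.366 0.066 1.209] [ 0.148 -0.025 -0.989]
top box [ 0.621  0.047 -0.004] 0.8
top shelf_end [0.61  0.043 0.039] 0.78
top box_in [0.722 0.036 0.022] 0.96
top flap_edge [0.617 0.042 0.051] 0.81
top coupon_mid [0.513 0.043 0.056] 0.84
top coupon_mid [ 0.808 -0.169  0.014] 0.75
top coupon_mid [ 0.3   -0.245  0.017] 0.65
top coupon [0.511 0.047 0.038] 0.94
top coupon [0.378 0.311 0.001] 0.89
top coupon [ 0.299 -0.248 -0.001] 0.78
top hammer [0.621 0.285 0.002] 0.8
top brush [ 0.596 -0.214 -0.005] 0.56
top pipe [ 0.685  0.158 -0.001] 0.69
top pipe [0.612 0.044 0.04 ] 0.54
side [ 0.327 -0.843  0.714] [ 0.194  0.798 -0.57 ]
side box [ 0.619  0.042 -0.003] 0.91
side shelf_end [0.609 0.042 0.039] 0.91
side box_in [0.717 0.041 0.022] 0.68
side flap_edge [0.624 0.043 0.051] 0.67
side coupon_mid [ 0.812 -0.17   0.014] 0.87
side coupon_mid [0.514 0.043 0.054] 0.84
side coupon_mid [ 0.294 -0.242  0.017] 0.82
side coupon [ 0.808 -0.171  0.004] 0.86
side coupon [ 0.298 -0.246  0.001] 0.81
side coupon [ 0.379  0.313 -0.   ] 0.71
side hammer [0.622 0.286 0.002] 0.92
side brush [ 0.598 -0.215 -0.001] 0.58
side brush [0.624 0.285 0.004] 0.17
side pipe [0.622 0.042 0.05 ] 0.41
```

View pics/top0.png

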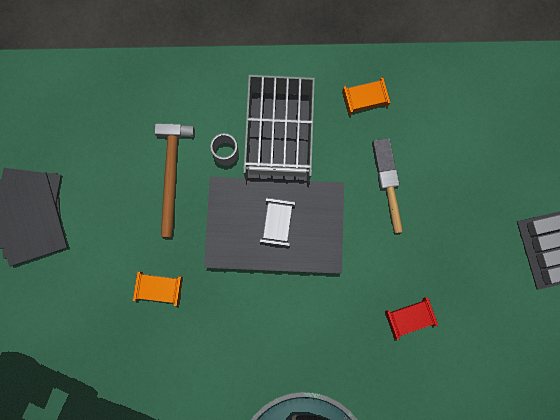

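View pics/side0.png

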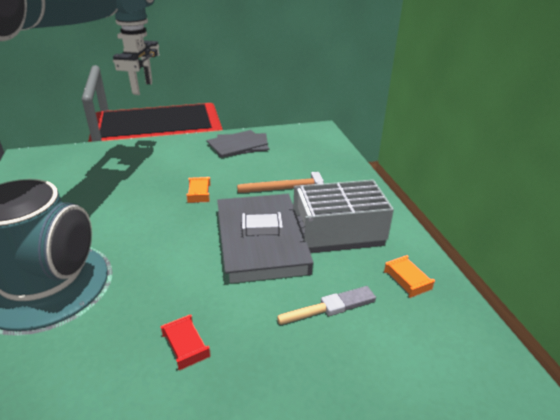

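The top picture shows the silver strut at (278,222) on the dark shelf, with the flap at about (278,175) and the cage above it. The look-alikes are orange at (158,289), orange at (367,96) and red at (412,319). The hammer (170,180), brush (388,185) and pipe (224,150) stand beside the box. The description (steel, on the shelf) points to the silver one at (278,222). The side view agrees, with the strut at (262,224). I'll crop in to check and measure the poses.

```bash
cat > h.py <<'E'
from plant import bot, eyes, recognise, trace, spot_point
import cv2, numpy as np
np.set_printoptions(precision=4,suppress=True)
def cloud(r):
    d=r['depth']; K=r['camera_matrix']; v,u=np.mgrid[:d.shape[0],:d.shape[1]]
    p=np.stack([(u-K[0,2])/K[0,0]*d,(v-K[1,2])/K[1,1]*d,d],-1)
    w=p@r['pose'][:3,:3].T+r['pose'][:3,3]; w[d==0]=np.nan; return w
def rect(xy):
    (c,s,a)=cv2.minAreaRect((xy*1000).astype(np.float32)); b=cv2.boxPoints((c,s,a))
    e=[b[1]-b[0],b[2]-b[1]]; l=max(e,key=np.linalg.norm)
    return np.array(c),np.array(s),np.degrees(np.arctan2(l[1],l[0]))
E
python3 - <<'E'
from h import *
for c in ['top','side']:
    r=eyes.snapshot(c); w=cloud(r)
    if c=='top':
        im=r['image'][160:285,190:360,::-1]; cv2.imwrite('pics/crop1.png',cv2.resize(im,None,fx=4,fy=4,interpolation=2))
    near=(abs(w[...,0]-.515)<.16)&(abs(w[...,1]-.043)<.2)
    x=w[...,0]
    sh=near&(abs(w[...,2]-.04)<.006)&(x<.62)
    print(c,'shelf',np.nanmedian(w[sh][:,2]),rect(w[sh][:,:2]))
    m=near&(abs(w[...,2]-.066)<.008)&(x<.59)
    print(c,'strut',m.sum(),np.nanmedian(w[m][:,2]),rect(w[m][:,:2]),w[m].mean(0))
    t=(abs(x-.71)<.14)&(abs(w[...,1]-.043)<.09)&(abs(w[...,2]-.112)<.006)
    print(c,'cage top',rect(w[t][:,:2]))
    for d in trace('coupon',c): 
        q=w[d['mask']]; print('mask',d['conf'],np.nanmean(q,0), rect(q[~np.isnan(q[:,0])][:,:2]))
E
```

```text
top shelf 0.03982753565786057 (array([516.179 ,  50.0298]), array([301.0837, 213.8607]), np.float32(86.04943))
top strut 1112 0.06609018844046055 (array([512.6196,  45.1809]), array([63.1439, 96.6498]), np.float32(-9.022655)) [0.512  0.0451 0.0662]
top cage top (array([715.7247,  36.0104]), array([142.4511, 217.7532]), np.float32(-3.9554439))
mask 0.86 [0.3774 0.3105 0.0245] (array([378.7615, 315.1103]), array([105.7188,  61.9722]), np.float32(81.46024))
mask 0.63 [ 0.2981 -0.2427  0.0254] (array([ 298.0891, -243.9577]), array([63.0744, 97.3003]), np.float32(-73.43353))
mask 0.57 [ 0.806  -0.1692  0.0247] (array([ 811.1861, -170.0426]), array([70.6116, 98.0181]), np.float32(-77.77227))
mask 0.55 [0.5132 0.0449 0.0657] (array([514.8616,  46.3082]), array([ 61.5046, 101.3557]), np.float32(-11.376907))
side shelf 0.04191922330361142 (array([516.2365,  51.7018]), array([306.4981, 215.5375]), np.float32(86.10377))
side strut 623 0.0680066317770659 (array([512.2456,  44.5466]), array([66.9866, 95.3821]), np.float32(-10.394553)) [0.5111 0.0407 0.0673]
side cage top (array([714.6995,  37.526 ]), array([148.1516, 217.7145]), np.float32(-3.745789))
mask 0.95 [ 0.2976 -0.2526  0.0244] (array([ 297.0433, -244.2014]), array([63.753 , 98.2418]), np.float32(-72.82521))
mask 0.83 [0.3753 0.2946 0.0255] (array([376.7041, 308.4225]), array([95.3153, 55.1071]), np.float32(79.970825))
mask 0.73 [0.5084 0.0374 0.0637] (array([514.6395,  62.7791]), array([104.5705,  93.3607]), np.float32(79.15493))
mask 0.68 [ 0.8047 -0.1772  0.022 ] (array([ 816.0813, -154.8154]), array([ 87.1658, 124.5149]), np.float32(-77.47533))
```

View pics/crop1.png

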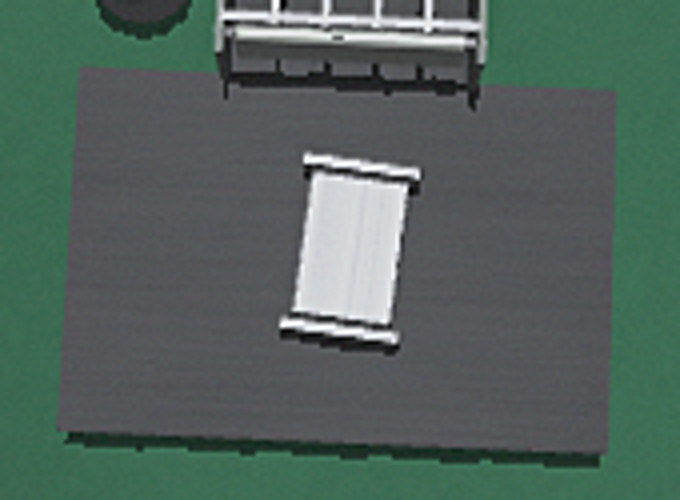

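The crop confirms it: the silver strut at crop (350,250) is lying flat and is neither orange nor red. In the box frame (origin about (0.620, 0.0435), yaw about -3.9°) it sits at x≈-107 mm, y≈-6 mm, yaw≈-5.5°, so it already lines up with the doorway.

The fingers stay vertical, so the hinge rod stops them at x≈-4 mm. The last stretch has to be pushed briskly so the strut coasts off the step. First I go above the start of the push.

```bash
python3 -m inch '[[0.2,0,0,0,-0.1],[0.2,0,0,0,-0.1],[0.2,0,0,0,-0.107],[0.2,-13.6,-33,0,0],[0.2,-13.6,-33,0,0],[0.2,-13.6,-33,0,0],[0.2,-13.6,-33,0,0],[0.2,-13.6,-33,0,0],[0.2,-13.6,-33,0,0],[0.2,-13.6,-33,0,0],[0.2,-13.6,-33,0,0],[0.2,-13.6,-33,0,0],[0.2,-13.6,-33,0,0],[0.2,-13.6,-33,0,0],[0.2,-13.6,-33,0,0],[0.2,-13.6,-33,0,0],[0.2,-13.6,-33,0,0],[0.2,-13.6,-33,0,0],[0.2,-13.6,-33,0,0],[0.2,-13.6,-33,0,0]]'
python3 -m inch '[[0.2,0,0,0,0],[0.2,0,0,0,0],[0.2,0,0,0,0]]'
```

```text
t: 2.87
tcp_pos: [0.44, 0.0505, 0.219]
orientation: [0.108, 3.139, 0.0]
ft_force: [0.4, 0.3, -0.8]
finger_gap: 0.202
finger_force: 0.0
t: 3.12
tcp_pos: [0.4398, 0.0525, 0.2187]
orientation: [0.109, 3.14, 0.0]
ft_force: [0.1, 0.6, -0.4]
finger_gap: 0.199
finger_force: 0.0
```

```bash
python3 -m inch '[[0.2,-20,0,0,0],[0.2,-35,0,0,0],[0.2,-35,0,0,0],[0.2,-35,0,0,0]]'
for i in 1 ; do python3 -m inch '[[0.2,0,0,0,0]]'; done;  python3 -m inch '[[0.2,0,0,0,0]]'; python3 -m inch '[[0.2,0,0,0,0],[0.2,0,0,0,0]]'
```

```text
t: 3.45
tcp_pos: [0.5658, 0.0454, 0.2189]
orientation: [0.104, 3.139, 0.0]
ft_force: [0.0, -0.5, 1.1]
finger_gap: 0.205
finger_force: 0.0
t: 3.53
tcp_pos: [0.568, 0.0451, 0.2165]
orientation: [-0.105, -3.137, 0.0]
ft_force: [0.8, 0.1, 1.2]
finger_gap: 0.2
finger_force: 0.0
t: 3.62
tcp_pos: [0.5651, 0.0452, 0.2174]
orientation: [-0.105, -3.137, 0.0]
ft_force: [0.1, -1.0, -0.6]
finger_gap: 0.201
finger_force: 0.0
t: 3.78
tcp_pos: [0.5638, 0.0447, 0.2192]
orientation: [0.106, 3.139, 0.0]
ft_force: [-1.2, 0.1, -0.0]
finger_gap: 0.201
finger_force: 0.0
```

```bash
python3 -m inch '[[0.2,25,0,0,0],[0.2,25,0,0,0],[0.2,25,0,0,0],[0.2,25,0,0,0],[0.2,25,0,0,0],[0.2,0,0,30,0],[0.2,0,0,30,0],[0.2,0,0,30,0],[0.2,0,0,30,0],[0.2,0,0,25,0],[0.2,0,0,15,0],[0.2,0,0,8,0],[0.2,0,0,4,0],[0.2,0,0,0,0],[0.2,0,0,0,0]]'
python3 - <<'E'
from h import *
r=eyes.snapshot('side'); cv2.imwrite('pics/s1.png',cv2.resize(r['image'][140:300,180:420,::-1],None,fx=3,fy=3,interpolation=2))
E
```

```text
t: 5.03
tcp_pos: [0.4402, 0.0525, 0.0479]
orientation: [0.108, 3.138, 0.0]
ft_force: [0.3, -0.2, 0.1]
finger_gap: 0.198
finger_force: 0.0
```

View pics/s1.png

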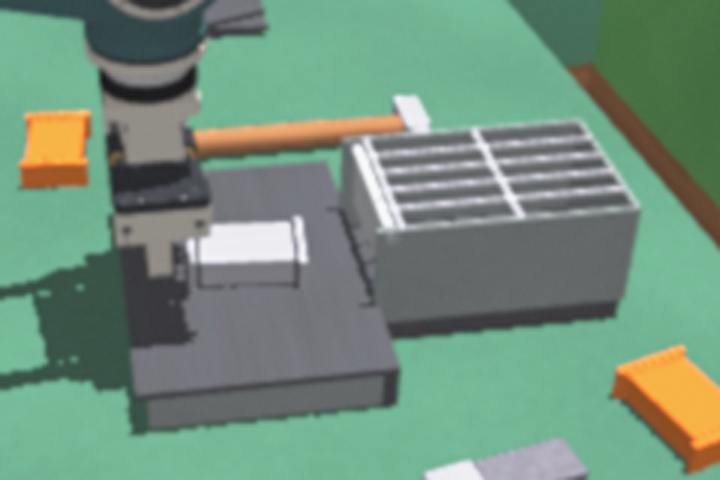

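The crop shows the fingertips at (160,270), just behind the strut's rear plate at (190,255), with the gripper body well above the shelf. Next is a slow push, which squares the strut up, and then a measurement.

```bash
python3 -m inch '[[0.2,-5,0,0,0],[0.2,-5,0,0,0],[0.2,-5,0,0,0],[0.2,-5,0,0,0],[0.2,-5,0,0,0],[0.2,-5,0,0,0],[0.2,-5,0,0,0],[0.2,-5,0,0,0],[0.2,-5,0,0,0],[0.2,-5,0,0,0],[0.2,-5,0,0,0],[0.2,-4,0,0,0],[0.2,-3,0,0,0],[0.2,-2,0,0,0],[0.2,0,0,0,0]]'
python3 - <<'E'
from h import *
a=np.radians(-3.9); O=np.array([.620,.0435]); X=np.array([np.cos(a),np.sin(a)]); Y=np.array([-X[1],X[0]])
s=bot.read_state(); p=s['tcp_pos'][:2]-O; print('tcp box',p@X*1000,p@Y*1000,s['tcp_pos'][2])
for c in ['side','top']:
    r=eyes.snapshot(c); w=cloud(r); d=w[...,:2]-O; bx=d@X*1000; by=d@Y*1000; z=w[...,2]*1000
    cv2.imwrite(f'pics/{c}2.png',r['image'][:,:,::-1])
    m=(bx<-5)&(bx>-200)&(abs(by)<60)&(z>61)&(z<72)
    q=np.stack([bx[m],by[m]],1); print(c,m.sum(),np.percentile(q,[1,50,99],0))
    for e in spot_point('coupon_mid',c):
        v=(np.array(e['point'][:2])-O); print(v@X*1000,v@Y*1000,e['point'][2],e['conf'])
E
```

```text
t: 6.33
tcp_pos: [0.5042, 0.0479, 0.0467]
orientation: [-0.108, -3.139, -0.0]
ft_force: [-1.1, 1.0, 1.6]
finger_gap: 0.2
finger_force: 0.7
tcp box -115.85415934638675 -3.5012797546551377 0.04671618728645051
side 489 [[-123.9615  -32.1979]
 [ -53.7093  -12.0675]
 [ -12.013    26.1745]]
-304.36193613444385 -307.91430923634044 0.0138 0.9
204.97693887863326 -198.51814659608593 0.0156 0.72
-57.609446571327865 -1.8225437567635179 0.0521 0.65Traceback (most recent call last):
  File "<stdin>", line 8, in <module>
    return _quantile_unchecked(
        a, q, axis, out, overwrite_input, method, keepdims, weights)
    return _ureduce(a,
                    func=_quantile_ureduce_func,
    ...<5 lines>...
                    overwrite_input=overwrite_input,
                    method=method)
    r = func(a, **kwargs)
    result = _quantile(arr,
                       quantiles=q,
    ...<2 lines>...
                       out=out,
                       weights=wgt)
    slices_having_nans = np.isnan(arr[-1, ...])
                                  ~~~^^^^^^^^^
IndexError: index -1 is out of bounds for axis 0 with size 0
```

```bash
python3 - <<'E'
import cv2
i=cv2.imread('pics/side2.png'); cv2.imwrite('pics/s2c.png',cv2.resize(i[180:280,210:350],None,fx=5,fy=5,interpolation=2))
E
```

```text
(no output)
```

View pics/s2c.png

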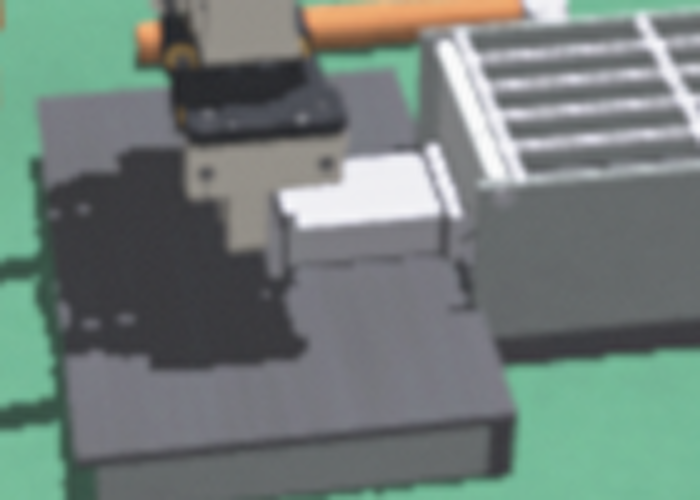

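The strut is square to the doorway with its front plate at the flap, at crop (440,190), and the fingers are behind it at (250,230). Before the fast stroke I check the cream block's height and the finger width from depth.

```bash
python3 - <<'E'
from h import *
a=np.radians(-3.9); O=np.array([.620,.0435]); X=np.array([np.cos(a),np.sin(a)]); Y=np.array([-X[1],X[0]])
r=eyes.snapshot('side'); w=cloud(r); d=w[...,:2]-O; bx=d@X*1000; by=d@Y*1000; z=w[...,2]*1000
for v,us in [(228,(255,257,259,261,263,265,267)),(214,(246,250,260,270,276)),(218,(247,250,256,260,266,270,277)),(209,(248,260,276))]:
    for u in us: print((u,v),np.array([bx[v,u],by[v,u],z[v,u]]).round(0),r['image'][v,u])
m=(abs(by+3)<40)&(bx<-95)&(bx>-150)&(z>55)&(z<125)
for lo in range(50,130,8):
    k=m&(z>=lo)&(z<lo+8); 
    if k.any(): print(lo,k.sum(),bx[k].min().round(),bx[k].max().round(),by[k].min().round())
r2=eyes.snapshot('wrist'); cv2.imwrite('pics/w2.png',r2['image'][:,:,::-1]); print(r2['pose'])
E
```

```text
(255, 228) [-125.    3.   40.] [105 103 101]
(257, 228) [-123.  -24.   60.] [145 141 134]
(259, 228) [-118.  -23.   58.] [144 140 133]
(261, 228) [-114.  -28.   61.] [140 137 130]
(263, 228) [-108.  -25.   58.] [129 128 126]
(265, 228) [-105.  -34.   65.] [116 116 122]
(267, 228) [-99. -27.  59.] [ 97  98 102]
(246, 214) [-141.   64.   43.] [81 80 80]
(250, 214) [-146.  -86.  146.] [96 96 96]
(260, 214) [-124.  -87.  144.] [149 145 138]
(270, 214) [-101.  -87.  142.] [148 145 137]
(276, 214) [-87. -86. 140.] [135 131 126]
(247, 218) [-140.   47.   42.] [112 109 106]
(250, 218) [-147.  -91.  139.] [139 136 130]
(256, 218) [-133.  -86.  133.] [147 144 136]
(260, 218) [-124.  -86.  133.] [147 144 137]
(266, 218) [-97.   1.  70.] [201 201 207]
(270, 218) [-87.   0.  69.] [228 228 233]
(277, 218) [-70.  -2.  69.] [235 236 240]
(248, 209) [-151.  -92.  164.] [101  99  96]
(260, 209) [-124.  -92.  161.] [128 125 120]
(276, 209) [-88. -91. 157.] [148 145 138]
50 6 -126.0 -102.0 -32.0
58 35 -126.0 -96.0 -35.0
66 61 -126.0 -96.0 -34.0
74 20 -125.0 -108.0 -29.0
82 20 -126.0 -108.0 -28.0
[[ 0.0684  0.9518  0.2989  0.4208]
 [ 0.9977 -0.0651 -0.021   0.0537]
 [-0.0005  0.2996 -0.9541  0.2115]
 [ 0.      0.      0.      1.    ]]
```

The body's underside is at z≥131 mm, above the 112 mm roof. The fingers are about 18 mm wide in x. The brisk stroke is 97 mm, ending with the finger face just short of the rod, followed by an immediate retreat.

```bash
python3 -m inch '[[0.2,-10,0,-2,0],[0.2,-22,0,0,0],[0.2,-32,0,0,0],[0.2,-33,0,0,0],[0.2,4,0,0,0],[0.2,12,0,0,0],[0.2,20,0,0,0],[0.2,25,0,0,0],[0.2,25,0,0,0],[0.2,25,0,0,0],[0.2,0,0,0,0],[0.2,0,0,0,0],[0.2,0,0,0,0],[0.2,0,0,0,0]]'
python3 - <<'E'
from h import *
a=np.radians(-3.9); O=np.array([.620,.0435]); X=np.array([np.cos(a),np.sin(a)]); Y=np.array([-X[1],X[0]])
ims=[]
for c in ['side','top']:
    r=eyes.snapshot(c); w=cloud(r); d=w[...,:2]-O; bx=d@X*1000; by=d@Y*1000; z=w[...,2]*1000
    i=r['image'][140:300,180:420,::-1] if c=='side' else r['image'][50:250,180:380,::-1]
    ims.append(cv2.resize(i,(400,400),interpolation=2))
    m=(bx<205)&(bx>-60)&(abs(by)<64)&(z>40)&(z<52)&(bx>-5)
    if m.any(): print(c,m.sum(),np.percentile(np.stack([bx[m],by[m],z[m]],1),[2,50,98],0))
    for e in spot_point('coupon_mid',c):
        v=(np.array(e['point'][:2])-O); print(c,v@X*1000,v@Y*1000,e['point'][2],e['conf'])
cv2.imwrite('pics/a3.png',np.hstack(ims))
E
```

```text
t: 7.75
tcp_pos: [0.4906, 0.0488, 0.0489]
orientation: [0.108, 3.139, 0.0]
ft_force: [0.2, -1.2, -0.4]
finger_gap: 0.201
finger_force: 0.0
side 29 [[ -2.4674  12.1081  40.8962]
 [197.668   34.7462  49.0104]
 [200.1281  63.2629  51.7163]]
side -257.98523316061556 251.23484923685018 0.0118 0.82
side -304.7927629831964 -308.9460011605087 0.0149 0.76
side 204.4168829776167 -197.6542383904665 0.0132 0.56
top 822 [[ 18.14   -46.4621  41.1861]
 [ 71.7152  -1.3071  46.2514]
 [200.0387  45.8518  51.2597]]
top 204.25815529624873 -198.2664520159009 0.0152 0.98
top -300.95624453299337 -312.2928095179219 0.0148 0.85
top -257.79479034675285 248.44133325611054 0.016 0.76
top 59.31678238591994 -5.578469985705219 0.0374 0.59
```

View pics/a3.png

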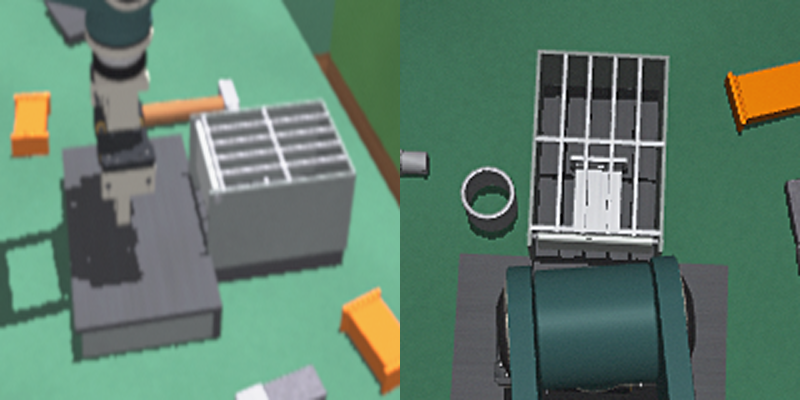

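The strut is inside the cage: its front plate is at right-half (600,162), its body ends at about (597,235), and nothing is left on the shelf. I draw the fingers clear and check that it lies level and the flap is shut.

```bash
python3 -m inch '[[0.2,25,0,0,0],[0.2,25,0,-10,0],[0.2,25,0,-25,0],[0.2,10,0,-30,0],[0.2,0,0,-30,0],[0.2,0,0,-30,0],[0.2,0,0,-30,0],[0.2,0,0,-20,0],[0.2,0,0,0,0],[0.2,0,0,0,0],[0.2,0,0,0,0],[0.2,0,0,0,0]]'
python3 - <<'E'
from h import *
a=np.radians(-3.9); O=np.array([.620,.0435]); X=np.array([np.cos(a),np.sin(a)]); Y=np.array([-X[1],X[0]])
ims=[]
for c in ['wrist','top']:
    r=eyes.snapshot(c); w=cloud(r); d=w[...,:2]-O; bx=d@X*1000; by=d@Y*1000; z=w[...,2]*1000
    i=r['image'][:,:,::-1] if c=='wrist' else r['image'][60:200,220:340,::-1]
    ims.append(cv2.resize(i,(400,400),interpolation=2))
    if c=='top':
        m=(bx<190)&(bx>-4)&(abs(by)<60)&(z>30)&(z<60)
        for lo in range(-5,125,10):
            k=m&(bx>=lo)&(bx<lo+10)&(abs(by+5)<26)
            if k.any(): print(lo,k.sum(),np.median(z[k]).round(1),by[k].min().round(),by[k].max().round())
        k=m&(z>42)&(z<51)&(bx<130); print(np.percentile(bx[k],[0,1,99,100]))
        A=np.c_[bx[k],by[k],np.ones(k.sum())]; print('plane',np.linalg.lstsq(A,z[k],rcond=None)[0])
    f=(abs(bx)<60)&(abs(by)<55)&(z>52)&(z<98)
    for zz in range(50,98,8):
        k=f&(z>=zz)&(z<zz+8)
        if k.any(): print(c,'flap z',zz,k.sum(),np.median(bx[k]).round(1))
    for e in spot_point('flap_edge',c)[:2]:
        v=(np.array(e['point'][:2])-O); print(c,'edge',v@X*1000,v@Y*1000,e['point'][2],e['conf'])
cv2.imwrite('pics/a4.png',np.hstack(ims))
E
```

```text
t: 8.95
tcp_pos: [0.4046, 0.0547, 0.2223]
orientation: [-0.108, -3.138, 0.0]
ft_force: [0.3, 0.0, -0.2]
finger_gap: 0.201
finger_force: 0.0
wrist flap z 58 140 -1.4
wrist flap z 66 344 -1.6
wrist flap z 74 360 -1.6
wrist flap z 82 391 -1.6
wrist flap z 90 413 -1.6
wrist edge -0.8389565974676563 0.5441983347691663 0.0509 0.9
-5 19 55.1 -30.0 17.0
15 14 45.8 -27.0 20.0
25 79 46.1 -27.0 20.0
35 73 46.1 -26.0 21.0
45 75 46.2 -26.0 19.0
55 73 45.9 -26.0 20.0
65 81 46.3 -27.0 20.0
75 79 46.6 -27.0 20.0
85 76 46.0 -27.0 21.0
95 88 47.1 -31.0 21.0
105 18 47.2 -30.0 19.0
[ -2.0693  17.5418 106.0647 108.0463]
plane [ 0.004   0.0059 46.0303]
top flap z 50 29 -2.5
top flap z 58 43 -2.4
top flap z 66 37 -2.3
top flap z 74 40 -2.4
top flap z 82 41 -2.4
top flap z 90 6 -2.5
top edge -1.6643101368022624 0.888859813771206 0.0504 0.96
top edge -12.820426233716157 240.98607152942648 -0.0001 0.22
```

View pics/a4.png

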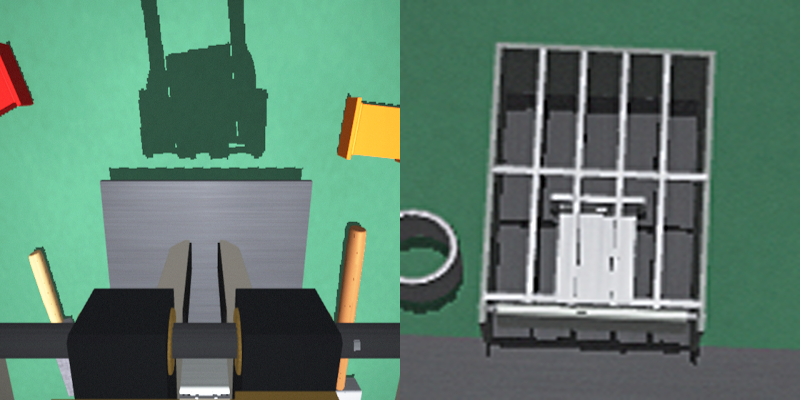

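The strut lies level on the floor (tube top 46 mm, front at x≈107 mm, so its rear is at about +11 mm). The flap hangs vertical at x≈-2 mm. The shelf is empty and the gripper is well clear.

```bash
python3 -c "
from plant import bot
print(bot.sign_off())"
```

```text
the job is handed in; nothing more can be done
None
```

I pushed the strut through the flap; it lies flat on the box floor with its rear end about 11 mm past the flap, which hangs fully shut, and I handed the job in at about 9 s without touching the hammer, brush or pipe.

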